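# Rock a jammed ball out of a bottle and close its carton

### The arm

A 7-joint arm with a two-finger parallel gripper is mounted at the origin on the work surface. World frame = base frame: x ahead of the robot, y to its left, z up, the work surface at z = 0. Lengths are in m, angles in degrees, forces in N, time in s.
With the tool pointing down it reaches from about 0.425 to 0.875 m from the base axis. Payload 4.7 kg.
Tool frame: the origin (TCP) lies at the very end of the fingers, on their centre line; the grasp point (between the pads) lies 19 mm behind it (manip.tcp_to_grasp is the z of the grasp point in the tool frame, in m); z points along the fingers, y is the line along which they close (so a half turn about z gives the same grasp; the last joint's range is limited). The gripper opens to 87 mm and grips with 3 to 60 N. Pads are 19 mm wide; open, the fingers measure 117 mm over their backs; the gripper's body (75 mm by 190 mm) begins 51 mm behind the grasp point.
Start: joints at [-67.89, 18.392, -4.016, 83.108, 1.295, 78.541, -3.26], TCP at [0.236, 0.606, 0.2] pointing down, gripper open.
Joint ranges: [-163.93, 163.93], [-17.29, 119.83], [-79.2, 71.16], [3.27, 140.29], [-89.18, 269.18], [5.43, 117.66], [-154.24, 154.24]. Speed limits (degrees/s): [147.25, 147.25, 180, 180, 180, 180, 180].

### API

Orientations are given as [roll, pitch, yaw] about the fixed x, y, z axes, in that order (R = Rz(yaw) Ry(pitch) Rx(roll)).
In Python, from station import manip, viewer, workorder gives the robot as it stands.
- The arm moves only by the tool apply_moves, never from a script. Its argument "steps" is a list of rows, each a list of 5 numbers: the opening, from -1 (shut) to 1 (fully open), so that 0 is half open, then the shift along the tool's x, y, z as a fraction of full scale, then the turn about the tool's z as a fraction of full scale. A call has 1 to 8 rows; each row is the pose to reach, as a shift and turn from the pose commanded when the call began, along the tool's axes at that moment, turning the shorter way round; what a row does not reach only later rows make up. Full scale, the value 1, is 0.15 m for a shift and pi rad for a turn. A row lasts 1/8 s, in which the tool goes at most 62.5 mm and 10.7 degrees, less where a joint would pass 70% of its speed; a pose out of reach is approached as far as the arm can. A call with a number of a shift or a turn outside -1 to 1 is refused whole. A call with a gripper value outside its range is refused whole. The fingers move at their own pace and stop on an object; "squeeze" is the grip in N (left out, the last holds). Time passes only in rows, so rows that repeat a pose let the fingers close. It gives the time, the measured TCP pose, the force, the opening and the grip force at its end, in the units of the state.
- manip.sense(): the state, without advancing time (a new reading comes with each control period).
- viewer.get_image(name): name is "scene" or "top" or "wrist"; returns (picture, depth): 480x640x3 uint8, red, green, blue; 480x640 float32, m along the optical axis (not along the pixel's ray), 0 where there is no reading.
- viewer.camera_model(name): a dict with "vfov" (degrees; the focal length in pixels is half the picture's height over the tangent of half this angle, whatever the lens; pixels are square), "cx", "cy" (the principal point, pixels), "eye" and "orientation" of the camera in the world. Camera axes: x right, y up, looking along -z (the intrinsics and any distortion apply to the point x, -y, -z); pixel columns grow to the right and rows downward; lengths in m; the calibration is good to about 2 mm. A picture is of the moment at which its call begins: read the wrist's pose just before it. camera_model takes no time and is no camera call; for the wrist camera it gives the pose at the moment of the call.
- workorder.close_job(): hands the job in; it is judged then, once.
The state is a dict: "time": time; "joints": joint angles; "joint_vel": joint speeds; "joint_efforts": joint torques, N m; "tool_pos": TCP position; "tool_rot": TCP orientation; "force": force on the tool from outside, world axes, zero at the start; "ft_torque": the same for the moment, N m; "opening": finger opening in m; "gripper_force": force on a finger pad.
Only numpy, scipy, OpenCV 4.12 (cv2) and the standard library are available. Lean on these libraries where they do the work, as an engineer would, in place of code of your own. Each camera call takes 0.05 s, during which the arm holds its last target. There are 200 camera calls.

### The job

A steel mixing ball is jammed among the ribs in the neck of the upturned amber bottle: rock the bottle side to side in its stand, each way until you feel its stop, so that the ball works its way out and rolls down the chute into the carton. Then fold the carton shut, flaps flat, the short flap first and the long flap over it. Be gentle with the glass (never more than 22 N) and leave the other things on the counter where they are.

Things in the scene. Friction and masses are not known exactly. Their poses are not given: they have to be found in the camera images.
- stand: Fixed bottle stand: dark board 290 x 150 x 12 mm (x from -210 to +80 mm), a steel post 62 mm behind the bottle's pivot, a chute and the carton in front. Origin: on the counter straight below the pivot. Its x axis points from the carton to the bottle (away from the robot, within 0.3 rad), y to the left, z up.
- pivot (a point): Pivot of the bottle in the stand, 175 mm above the counter; the hinge axis is the stand's x. A brass head on the post here carries two pins, the end stops. The head is set out of plumb by an unknown angle, so the stops differ from run to run: each lies somewhere between 0.25 and 0.46 rad of lean from upright (rigid; the two are 0.71 rad apart) and must be felt.
- bottle: Upturned amber glass bottle that rocks left (stand's +y) and right (-y); it starts within 0.13 rad of upright. A stiff hinge (0.1 N m, 1 to 2 N when pushed 85 mm above the pivot, more on its overhanging side) leaves it where it is put. Origin: on the pivot, in the neck; z points along the bottle to its upturned base. The round body is 44 mm across from 34 to 110 mm above the origin. Never press it with over 22 N.
- bottle_base (a point): Centre of the bottle's upturned base, its highest part, 110 mm from the pivot.
- bottle_mouth (a point): Mouth of the bottle, 57 mm below the pivot; neck 39 mm across. In it three staggered ribs hold the ball, on the left, right and left wall from the top, each sloping 0.15 rad to its wall; the ball rolls off beyond about 0.24 rad of lean away from that wall, in about 0.8 s. Then a curved brass plate on the head, under the mouth, holds it unless the bottle is within 0.03 rad of its RIGHT stop. So: right, left, right.
- chute_lip (a point): Lower end of the steel chute (middle of its upper face), 62 mm above the counter, 4 mm from the carton. The chute is 124 mm wide, its guide walls 20 mm high; its upper end below the bottle is 93 mm high.
- ball_center (a point): Centre of the steel mixing ball, 14 mm across, about 12 g, loose; at first in the bottle's neck, level with the pivot, on the top rib.
- carton: Open carton fixed on the board, 80 x 80 mm outside, 40 mm tall, 3 mm walls and floor, its centre 150 mm in front (-x) of the stand's origin. Origin: centre of its underside, 12 mm above the counter; axes as the stand's. Short flap hinged on the right rim (y = -38.5 mm, z = 40 mm), long flap on the left rim (y = +38.5, z = 43.5 mm), hinges along x; flaps 74 mm wide (x), 2.5 mm thick.
- short_flap (a joint): Angle of the short flap (40 mm from hinge to edge), rad: 0 lying flat over the carton (a rigid limit), 1.57 upright, more leaning outwards; starts between 1.7 and 2.2. Stiff crease (0.03 N m): stays where it is left.
- long_flap (a joint): Angle of the long flap (68 mm from hinge to edge), same sense, start and stiffness; flat it lies 3.5 mm above the short flap.
- short_flap_edge (a point): Middle of the free edge of the short flap.
- long_flap_edge (a point): Middle of the free edge of the long flap.
- mortar: brass mortar, an open bowl 100 mm across, 75 mm tall; bystander. Origin: centre of its underside
- pestle: white ceramic pestle standing on its thick end, 32 mm across, 104 mm tall; bystander. Origin: centre of its underside
- pill_bottle: small amber pill jar standing upright, 44 mm across, 85 mm tall; bystander. Origin: centre of its underside
- salve_jar: dark blue glass salve jar, 62 mm across, 55 mm tall; bystander. Origin: centre of its underside
- bell: brass counter bell, 80 mm across, 48 mm tall; bystander. Origin: centre of its underside
- weight: brass scale weight, 34 mm across, 46 mm tall; bystander. Origin: centre of its underside

How it is judged (in metres and radians):
On the way, in this order (a step that is already met when the one before it is completed fails the run):
1. the ball lies in the carton, both flaps still open (x of ball_center in the frame of carton between -0.04 and 0.04 m and y of ball_center in the frame of carton between -0.04 and 0.04 m and z of ball_center in the frame of carton between 0 and 0.03 m and value of joint each of short_flap, long_flap above 0.6 rad), for 0.2 s.
2. the short flap is folded flat while the long flap is still open (x of ball_center in the frame of carton between -0.04 and 0.04 m and y of ball_center in the frame of carton between -0.04 and 0.04 m and z of ball_center in the frame of carton between 0 and 0.03 m and value of joint short_flap below 0.15 rad and value of joint long_flap above 0.4 rad), for 0.1 s.
3. the long flap is folded flat over it (x of ball_center in the frame of carton between -0.04 and 0.04 m and y of ball_center in the frame of carton between -0.04 and 0.04 m and z of ball_center in the frame of carton between 0 and 0.03 m and value of joint each of short_flap, long_flap below 0.15 rad), for 0.2 s.
At the end, for the whole second after the job is handed in: The ball lies inside the carton (its centre within the walls and less than 30 mm above the carton's underside) and both flaps lie flat (joint under 0.15 rad). The bottle may be left at any lean (all of step 3); the robot touches nothing.
It fails at once if the robot presses the glass bottle with more than 22 N (contact force between any of the fingers, the arm and bottle above 22 N).
It fails at once if a bystander is moved more than 30 mm (distance of any of mortar, pestle, pill_bottle, salve_jar, bell, weight from where it was at the start of the episode above 0.03 m).
It also fails if it takes over 69 s, if anything falls off the work surface, if the arm or the gripper's body presses on something with over 40 N, if the wrist force passes 120 N, or if a joint passes its speed limit or range.

## Working session

There is one attempt and no reset: what is moved stays moved. The work goes in short steps, Python scripts to look and compute and a tool call to move; the robot and the scene stay as the last step left them, time stands still between calls to the robot, and variables do not carry over. Pictures are saved under pics/ and viewed, at most 10 in all, crops included, and the job is handed in when it is done.

Besides the shell and the picture viewer there is one more tool, called after "Emit:" by a JSON object that holds its "method" and its "body". apply_moves: Moves the arm, as the interface text tells. Shift numbers are shares of 0.15 m and turn numbers shares of pi rad, none past 1 either way. Its arguments: {"type":"object","properties":{"steps":{"type":"array","items":{"type":"array","items":{"type":"number","minimum":-1,"maximum":1}}},"squeeze":{"type":"number"}},"required":["steps"]}

```bash
mkdir -p pics; cat > h.py <<'E'
import numpy as np,cv2
from scipy.spatial.transform import Rotation as R
from station import manip,viewer,workorder
def cam(n):
    m=viewer.camera_model(n); return m
def cloud(n):
    m=viewer.camera_model(n); im,d=viewer.get_image(n)
    f=240/np.tan(np.radians(m['vfov']/2))
    v,u=np.mgrid[0:480,0:640]
    P=np.stack([(u-m['cx'])/f*d,-(v-m['cy'])/f*d,-d],-1)
    Rm=R.from_euler('xyz',m['orientation'],degrees=True).as_matrix() if len(m['orientation'])==3 else np.array(m['orientation'])
    return im,d,P@Rm.T+np.array(m['eye'])
E
python3 - <<'E'
from h import *
print(manip.sense())
for n in("scene","top"):
    print(viewer.camera_model(n)); im,d,W=cloud(n); cv2.imwrite(f'pics/{n}.png',im[...,::-1]); np.savez(f'{n}.npz',im=im,d=d,W=W)
    print((d>0).mean())
print(viewer.camera_model('wrist'))
E
```

```text
{'time': 0.0, 'joints': array([-67.89156767,  18.44037563,  -4.015082  ,  83.17529803,
         1.2944636 ,  78.54038355,  -3.2607937 ]), 'joint_vel': array([-0.04543483, -0.05325269,  0.07200026, -0.02516362,  0.07404593,
       -0.02151498, -0.03915132]), 'joint_efforts': array([ 3.61251623e-04, -4.91281879e+01, -4.03968450e-01, -3.12522125e+01,
       -6.41973736e-02,  4.37920564e-02,  1.61889789e-04]), 'tool_pos': array([0.23595257, 0.60501891, 0.1991431 ]), 'tool_rot': array([-1.79889155e+02,  5.36151156e-03,  1.58700004e+02]), 'force': array([ 0.7824073 , -0.43041906, -0.36064994]), 'ft_torque': array([ 0.00439974, -0.05442591, -0.02286544]), 'gripper_force': 0.0, 'opening': 0.08697274168314223}
{'vfov': 53.93009740135852, 'cx': 317.0358391570398, 'cy': 234.2014586197088, 'eye': array([ 1.365502  , -0.12136058,  0.71957006]), 'orientation': array([56.95398337, -0.14103426, 80.78671245])}
0.99623046875
{'vfov': 55.60681359132254, 'cx': 314.6624911866653, 'cy': 233.88117790702222, 'eye': array([ 0.46009127, -0.02148472,  1.31173435]), 'orientation': array([  5.57135128,   1.17938536, -89.26741049])}
0.9959016927083333
{'vfov': 65.05775699266488, 'cx': 319.24211583346175, 'cy': 233.22703733874977, 'eye': array([0.16164739, 0.63467395, 0.38424806]), 'orientation': array([-16.92695332,   0.07569438,  68.72553316])}
```

View pics/scene.png

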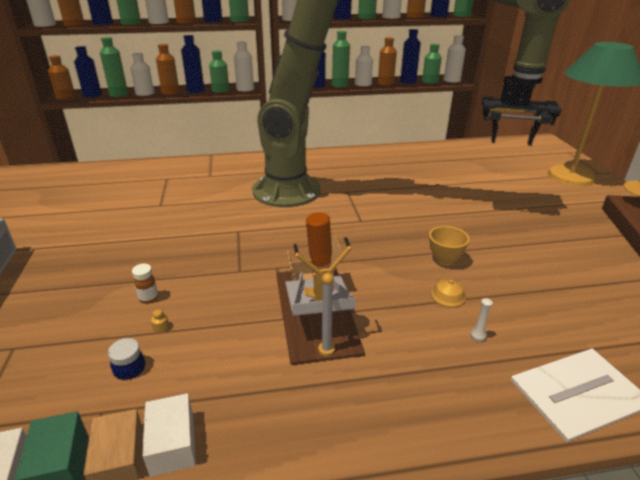

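View pics/top.png

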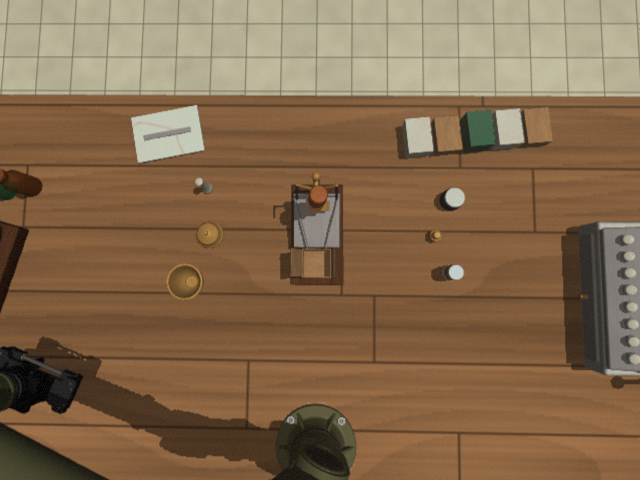

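The scene view shows the stand near (320,300), with the bottle at (318,238) and bystanders on both sides. In the top view the board spans (291,184)-(342,285), the bottle is at (318,197), and the carton is at (313,264).

```bash
python3 - <<'E'
from h import *
for n in("top","scene"):
    z=np.load(n+'.npz'); im,W=z['im'].astype(int),z['W']
    reg=(W[...,0]>.4)&(W[...,0]<.9)&(abs(W[...,1])<.15)
    tab=(abs(W[...,0]-.6)<.2)&(abs(W[...,1]-.2)<.03); print(n,'table z',np.median(W[tab][:,2]))
    dark=reg&(im.sum(-1)<190)&(W[...,2]<.025)&(W[...,2]>.004)
    p=W[dark]; print('board',dark.sum(),np.median(p[:,2]) if len(p) else None)
    p=p[:,:2].astype(np.float32)
    r=cv2.minAreaRect((p*1000)); print(r, cv2.boxPoints(r).round(0).tolist())
    hi=reg&(W[...,2]>.03)
    # bottle: orange reddish, high
    b=reg&(W[...,2]>.205)&(im[...,0]>1.8*im[...,1])
    q=W[b]; print('bottle',b.sum(),q.mean(0).round(4),q.min(0).round(4),q.max(0).round(4))
    t=q[q[:,2]>np.percentile(q[:,2],98)-.006]; print('base',len(t),t.mean(0).round(4))
    for lo in np.arange(.21,.29,.02):
        s=q[(q[:,2]>lo)&(q[:,2]<lo+.02)]
        if len(s): print(lo.round(2),len(s),s.mean(0).round(4),s[:,1].min().round(4),s[:,1].max().round(4))
E
```

```text
top table z -0.00025063789228307876
board 1193 0.011913905334632435
((599.7061157226562, 33.29103088378906), (375.20269775390625, 210.5802459716797), 0.6562696099281311) [[411.0, 136.0], [413.0, -74.0], [789.0, -70.0], [786.0, 141.0]]
bottle 49 [ 0.6309 -0.003   0.3375] [ 0.4601 -0.0261  0.2332] [0.6725 0.0152 1.3117]
base 3 [ 0.4601 -0.0215  1.3117]
0.23 6 [0.6364 0.0064 0.2417] -0.0147 0.0142
0.25 6 [ 0.6353 -0.0035  0.2629] -0.0194 0.0135
0.27 34 [ 0.6442 -0.003   0.2817] -0.0261 0.0152
scene table z 1.8014712064751137e-05
board 2040 0.012001134708659211
((593.587890625, 10.123321533203125), (283.1319580078125, 158.89202880859375), 0.02119351550936699) [[452.0, 90.0], [452.0, -69.0], [735.0, -69.0], [735.0, 90.0]]
bottle 963 [ 0.6671 -0.0041  0.255 ] [ 0.6347 -0.0246  0.2051] [0.6774 0.0175 0.2877]
base 253 [ 0.6577 -0.0039  0.2844]
0.21 183 [ 0.6705 -0.0022  0.2202] -0.0205 0.0175
0.23 188 [ 0.6704 -0.0039  0.2402] -0.0217 0.015
0.25 203 [ 0.6706 -0.0044  0.2601] -0.0223 0.0153
0.27 358 [ 0.6613 -0.005   0.2818] -0.0246 0.015
```

```bash
python3 - <<'E'
from h import *
for n in("top","scene"):
    z=np.load(n+'.npz'); im,W=z['im'].astype(int),z['W']
    reg=(W[...,0]>.4)&(W[...,0]<.8)&(abs(W[...,1])<.14)
    m=(reg&(W[...,2]>.007)&(W[...,2]<.35)).astype(np.uint8)
    k,l,s,c=cv2.connectedComponentsWithStats(m); i=1+np.argmax(s[1:,4]); print(n,s[i])
    p=W[l==i]
    b=p[abs(p[:,2]-.012)<.004]
    for q,nm in((b,'board'),(p[p[:,2]<.1],'low')):
        r=cv2.minAreaRect((q[:,:2]*1000).astype(np.float32)); print(nm,len(q),r,cv2.boxPoints(r).round(0).tolist())
    hi=p[(p[:,2]>.05)&(p[:,2]<.11)]
    print('carton-zone pts')
    cc=p[(p[:,0]<.56)&(p[:,2]>.04)]
    print(cc.min(0).round(3),cc.max(0).round(3))
    for lo in np.arange(-.1,.1,.01):
        t=cc[(cc[:,1]>=lo)&(cc[:,1]<lo+.01)]
        if len(t): print(lo.round(3),len(t),'x',t[:,0].min().round(3),t[:,0].max().round(3),'z',t[:,2].min().round(3),np.median(t[:,2]).round(3),t[:,2].max().round(3))
    h=p[(p[:,2]>.06)&(p[:,2]<.17)&(p[:,0]>.69)]; print('post',len(h),np.median(h,0).round(4),h.min(0).round(3),h.max(0).round(3))
E
python3 - <<'E'
import cv2
a=cv2.imread('pics/top.png')[160:310,260:370];b=cv2.imread('pics/scene.png')[200:370,250:380]
a=cv2.resize(a,(400,545),interpolation=2);b=cv2.resize(b,(400,545),interpolation=2)
cv2.imwrite('pics/crop.png',cv2.hconcat([a,b]))
E
```

```text
top [ 290  172   53  113 5229]
board 1538 ((588.2774047851562, 2.384796142578125), (289.06781005859375, 148.23756408691406), 0.4452163875102997) [[443.0, 75.0], [444.0, -73.0], [733.0, -71.0], [732.0, 78.0]]
low 4281 ((588.350830078125, 3.6530914306640625), (289.1913146972656, 150.6061553955078), 0.4036754369735718) [[443.0, 78.0], [444.0, -73.0], [733.0, -71.0], [732.0, 80.0]]
carton-zone pts
[ 0.466 -0.059  0.044] [0.56  0.066 0.121]
-0.06 20 x 0.549 0.56 z 0.058 0.064 0.067
-0.05 79 x 0.469 0.56 z 0.06 0.077 0.096
-0.04 70 x 0.466 0.56 z 0.047 0.059 0.069
-0.03 33 x 0.466 0.56 z 0.046 0.062 0.085
-0.02 24 x 0.466 0.559 z 0.047 0.06 0.068
-0.01 31 x 0.466 0.559 z 0.048 0.061 0.07
-0.0 25 x 0.466 0.559 z 0.051 0.06 0.069
0.01 31 x 0.466 0.559 z 0.047 0.06 0.068
0.02 33 x 0.466 0.559 z 0.046 0.063 0.087
0.03 42 x 0.466 0.56 z 0.044 0.055 0.083
0.04 137 x 0.468 0.559 z 0.047 0.066 0.084
0.05 135 x 0.468 0.559 z 0.058 0.09 0.106
0.06 89 x 0.467 0.558 z 0.058 0.111 0.121
post 19 [ 0.7101 -0.0028  0.1339] [ 0.69  -0.006  0.089] [0.713 0.041 0.169]
scene [ 277  213   88  151 8208]
board 3
[... 230 characters left out ...]
015625, 150.348876953125), 0.33615511655807495) [[440.0, 79.0], [441.0, -72.0], [736.0, -70.0], [735.0, 81.0]]
carton-zone pts
[ 0.461 -0.058  0.041] [0.56  0.071 0.12 ]
-0.06 11 x 0.55 0.56 z 0.062 0.064 0.066
-0.05 40 x 0.469 0.56 z 0.061 0.089 0.092
-0.04 56 x 0.462 0.56 z 0.043 0.062 0.08
-0.03 31 x 0.463 0.559 z 0.041 0.05 0.084
-0.02 34 x 0.464 0.558 z 0.042 0.052 0.065
-0.01 18 x 0.464 0.56 z 0.041 0.062 0.066
-0.0 6 x 0.467 0.558 z 0.053 0.063 0.067
0.01 3 x 0.461 0.466 z 0.048 0.049 0.053
0.05 66 x 0.475 0.56 z 0.063 0.088 0.099
0.06 134 x 0.464 0.556 z 0.06 0.109 0.12
0.07 3 x 0.513 0.535 z 0.117 0.118 0.118
post 435 [0.7218 0.0032 0.1176] [ 0.69  -0.055  0.06 ] [0.726 0.041 0.17 ]
```

View pics/crop.png

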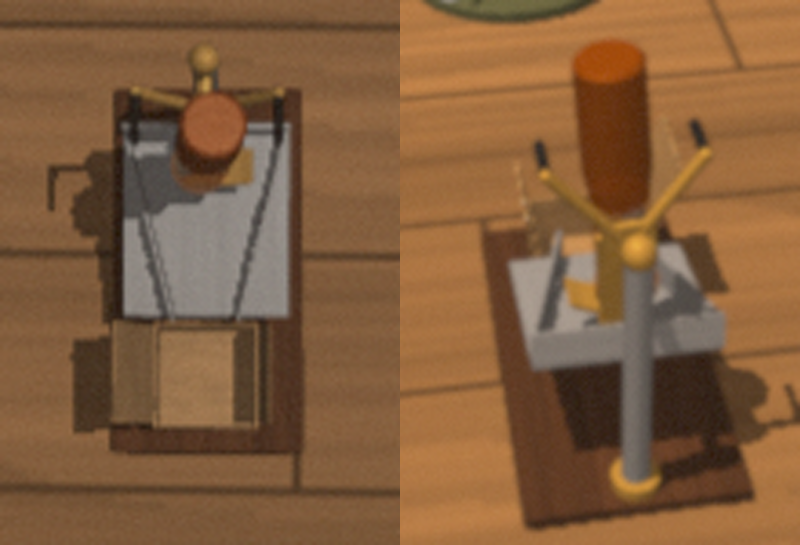

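The crop shows the stand nearly square to the world. The two stop pins are black, on V-arms beside the bottle. The short flap is on the right and the long flap on the left, both open. The stand origin is about (0.653, 0.004), yaw 0.4°. I'll lift and travel over the bottle.

Emit:
{"method": "apply_moves", "body": {"steps": [[1,-0.3,-0.2,-0.5,0],[1,-0.7,-0.45,-1,0],[1,-1,-0.68,-1,0],[1,-1,-0.68,-1,0]]}}

```text
time: 0.6
tool_pos: [0.3402, 0.4542, 0.3514]
tool_rot: [180.0, 0.0, 158.6]
force: [0.5, 0.3, 0.6]
opening: 0.0871
gripper_force: 0.0
```

Emit:
{"method": "apply_moves", "body": {"steps": [[1,-0.4,-0.27,0,0],[1,-0.8,-0.54,0,0],[1,-1,-0.68,0,0]]}}

```text
time: 0.98
tool_pos: [0.4426, 0.3042, 0.3501]
tool_rot: [-180.0, 0.0, 158.6]
force: [1.4, 0.6, -0.1]
opening: 0.087
gripper_force: 0.0
```

Emit:
{"method": "apply_moves", "body": {"steps": [[1,-0.4,-0.27,0,0],[1,-0.8,-0.54,0,0],[1,-1,-0.68,0,0]]}}

```text
time: 1.35
tool_pos: [0.5451, 0.1547, 0.35]
tool_rot: [-180.0, -0.0, 158.7]
force: [0.2, 1.3, 0.4]
opening: 0.0874
gripper_force: 0.0
```

Emit:
{"method": "apply_moves", "body": {"steps": [[1,-0.4,-0.27,0,-0.05],[1,-0.8,-0.54,0,-0.1],[1,-1,-0.68,0,-0.12],[1,-1,-0.68,0,-0.12]]}}

```text
time: 1.85
tool_pos: [0.6478, 0.001, 0.3485]
tool_rot: [-179.8, -0.1, 179.8]
force: [-0.1, 0.3, 0.1]
opening: 0.0871
gripper_force: 0.0
```

```bash
python3 - <<'E'
from h import *
for n in("top","scene"):
    z=np.load(n+'.npz'); im,W=z['im'].astype(int),z['W']
    m=(W[...,0]>.6)&(W[...,0]<.74)&(abs(abs(W[...,1])-.055)<.035)&(W[...,2]>.17)&(W[...,2]<.3)
    for s in(1,-1):
        p=W[m&(W[...,1]*s>0)]; k=W[m&(W[...,1]*s>0)&(im.sum(-1)<150)]
        print(n,s,len(p),p.min(0).round(3),p.max(0).round(3),len(k), k.min(0).round(3) if len(k) else'',k.max(0).round(3) if len(k) else '')
s=manip.sense(); print(s['time'],s['tool_pos'],s['tool_rot'],s['force'])
im,d,W=cloud('wrist'); cv2.imwrite('pics/w1.png',im[...,::-1]); np.savez('w1.npz',im=im,d=d,W=W)
b=(W[...,2]>.26)&(W[...,2]<.3)&(im[...,0].astype(int)>1.6*im[...,1])
print(b.sum(),W[b].mean(0),W[b].min(0),W[b].max(0))
E
```

```text
top 1 79 [0.649 0.021 0.173] [0.687 0.051 0.241] 32 [0.651 0.045 0.232] [0.68  0.051 0.241]
top -1 107 [ 0.639 -0.05   0.206] [ 0.689 -0.021  0.287] 26 [ 0.653 -0.05   0.228] [ 0.679 -0.045  0.237]
scene 1 177 [0.652 0.02  0.181] [0.69  0.052 0.248] 8 [0.657 0.047 0.236] [0.674 0.049 0.239]
scene -1 200 [ 0.647 -0.049  0.199] [ 0.689 -0.02   0.284] 7 [ 0.656 -0.047  0.231] [ 0.674 -0.046  0.234]
1.85 [0.64780221 0.00096332 0.34845662] [-1.79764379e+02 -1.20903712e-01  1.79774872e+02] [-0.05113427  0.2709691   0.10322687]
3201 [ 0.64899518 -0.00231017  0.28331504] [ 0.63019011 -0.02468971  0.26009017] [0.67393495 0.02038259 0.28862876]
```

Pins sit at y about +0.048 and -0.047 with tops at z about 0.241, so fingertips at 0.254 clear them. I'll straddle the bottle and move the left finger up near the glass.

Emit:
{"method": "apply_moves", "body": {"steps": [[1,0.01,0,0.3,0],[1,0.02,0,0.55,0],[1,0.02,0,0.63,0],[1,0.02,-0.06,0.63,0],[1,0.02,-0.11,0.63,0],[1,0.02,-0.11,0.63,0]]}}

```text
time: 2.65
tool_pos: [0.6448, -0.0107, 0.2576]
tool_rot: [-180.0, 0.2, -179.8]
force: [0.1, -0.1, -0.2]
opening: 0.0868
gripper_force: 0.0
```

Emit:
{"method": "apply_moves", "body": {"steps": [[1,0,-0.015,0,0],[1,0,-0.03,0,0],[1,0,-0.045,0,0],[1,0,-0.06,0,0],[1,0,-0.075,0,0],[1,0,-0.09,0,0]]}}

```text
time: 3.4
tool_pos: [0.6441, -0.0226, 0.2558]
tool_rot: [180.0, 0.0, -179.7]
force: [-1.5, 1.0, -0.6]
opening: 0.0873
gripper_force: 0.0
```

Emit:
{"method": "apply_moves", "body": {"steps": [[1,0,-0.015,0,0],[1,0,-0.03,0,0],[1,0,-0.04,0,0],[1,0,-0.05,0,0],[1,0,-0.06,0,0]]}}

```text
time: 4.03
tool_pos: [0.6443, -0.0314, 0.256]
tool_rot: [180.0, 0.0, -179.7]
force: [-0.6, 1.1, 1.2]
opening: 0.0871
gripper_force: 0.6
```

Emit:
{"method": "apply_moves", "body": {"steps": [[1,0,-0.012,0,0],[1,0,-0.024,0,0],[1,0,-0.036,0,0]]}}

```text
time: 4.4
tool_pos: [0.6442, -0.0371, 0.2558]
tool_rot: [-180.0, 0.0, -179.7]
force: [-0.0, 0.6, 0.9]
opening: 0.087
gripper_force: 0.5
```

Emit:
{"method": "apply_moves", "body": {"steps": [[1,0,-0.012,0,0],[1,0,-0.024,0,0],[1,0,-0.03,0,0]]}}

```text
time: 4.78
tool_pos: [0.6442, -0.0417, 0.2558]
tool_rot: [-180.0, 0.0, -179.7]
force: [0.8, 0.7, 0.3]
opening: 0.0871
gripper_force: 0.5
```

Emit:
{"method": "apply_moves", "body": {"steps": [[1,0,-0.01,0,0],[1,0,-0.02,0,0]]}}

```text
time: 5.03
tool_pos: [0.6442, -0.0445, 0.2557]
tool_rot: [180.0, 0.0, -179.7]
force: [-0.7, 0.7, 0.6]
opening: 0.0871
gripper_force: 0.5
```

Emit:
{"method": "apply_moves", "body": {"steps": [[1,0,-0.01,0,0],[1,0,-0.02,0,0]]}}

```text
time: 5.28
tool_pos: [0.6442, -0.0475, 0.2557]
tool_rot: [180.0, -0.0, -179.7]
force: [0.5, 0.6, 0.1]
opening: 0.0869
gripper_force: 0.4
```

Emit:
{"method": "apply_moves", "body": {"steps": [[1,0,-0.008,0,0],[1,0,-0.016,0,0]]}}

```text
time: 5.52
tool_pos: [0.6442, -0.0499, 0.2556]
tool_rot: [180.0, -0.0, -179.7]
force: [-0.0, 0.2, -0.0]
opening: 0.0865
gripper_force: 0.3
```

Emit:
{"method": "apply_moves", "body": {"steps": [[1,0,-0.008,0,0],[1,0,-0.016,0,0]]}}

```text
time: 5.78
tool_pos: [0.6442, -0.0523, 0.2557]
tool_rot: [180.0, -0.0, -179.7]
force: [0.5, 1.1, -0.3]
opening: 0.0872
gripper_force: 0.3
```

Emit:
{"method": "apply_moves", "body": {"steps": [[1,0,-0.008,0,0],[1,0,-0.012,0,0]]}}

```text
time: 6.02
tool_pos: [0.6442, -0.0542, 0.2558]
tool_rot: [180.0, -0.0, -179.7]
force: [0.4, 1.6, 0.1]
opening: 0.0869
gripper_force: 0.3
```

Emit:
{"method": "apply_moves", "body": {"steps": [[1,0,-0.008,0,0],[1,0,-0.012,0,0]]}}

```text
time: 6.28
tool_pos: [0.6443, -0.0559, 0.2558]
tool_rot: [180.0, -0.0, -179.7]
force: [0.1, 0.6, -0.2]
opening: 0.0873
gripper_force: 0.3
```

Emit:
{"method": "apply_moves", "body": {"steps": [[1,0,-0.006,0,0],[1,0,-0.012,0,0]]}}

```text
time: 6.52
tool_pos: [0.6443, -0.0577, 0.2558]
tool_rot: [180.0, 0.0, -179.7]
force: [0.2, 0.6, -0.1]
opening: 0.0871
gripper_force: 0.3
```

```bash
python3 - <<'E'
from h import *
im,d,W=cloud('scene'); i=im.astype(int)
q=W[(W[...,0]>.6)&(W[...,0]<.7)&(abs(W[...,1])<.12)&(W[...,2]>.2)&(W[...,2]<.3)&(i[...,0]>1.8*i[...,1])&(i[...,0]>60)]
for lo in np.arange(.2,.29,.01):
    s=q[(q[:,2]>lo)&(q[:,2]<lo+.01)]
    if len(s): print(lo.round(2),len(s),s[:,1].min().round(4),s[:,1].max().round(4),s[:,0].max().round(3))
cv2.imwrite('pics/s2.png',cv2.resize(im[170:330,220:420,::-1],(750,600),interpolation=2))
E
```

```text
0.2 63 -0.022 0.0106 0.675
0.21 94 -0.0311 0.0085 0.677
0.22 97 -0.0362 0.0075 0.677
0.23 100 -0.0412 0.003 0.677
0.24 104 -0.0431 -0.0009 0.677
0.25 106 -0.0483 -0.0063 0.676
0.26 119 -0.0544 -0.0099 0.676
0.27 219 -0.0541 -0.0136 0.677
0.28 72 -0.0326 -0.0161 0.673
```

View pics/s2.png

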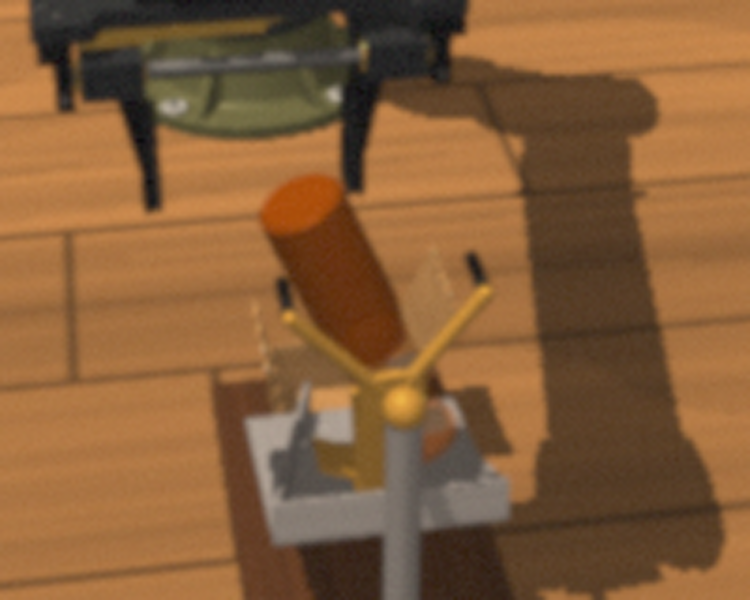

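The bottle leans right about 0.4 rad. It is close to the right pin (at 283,295 in this crop) but not yet firmly on it.

Emit:
{"method": "apply_moves", "body": {"steps": [[1,0,-0.006,0,0],[1,0,-0.012,0,0]]}}

```text
time: 6.82
tool_pos: [0.6443, -0.0594, 0.2558]
tool_rot: [180.0, 0.0, -179.7]
force: [0.6, 0.4, 0.4]
opening: 0.0872
gripper_force: 0.5
```

Emit:
{"method": "apply_moves", "body": {"steps": [[1,0,-0.006,0,0],[1,0,-0.012,0,0]]}}

```text
time: 7.08
tool_pos: [0.6444, -0.0598, 0.2556]
tool_rot: [179.9, -0.0, -179.6]
force: [1.5, 4.1, 0.1]
opening: 0.0869
gripper_force: 1.8
```

Emit:
{"method": "apply_moves", "body": {"steps": [[1,0,-0.006,0,0],[1,0,-0.006,0,0],[1,0,-0.006,0,0],[1,0,-0.006,0,0],[1,0,-0.006,0,0],[1,0,-0.006,0,0],[1,0,-0.006,0,0],[1,0,-0.006,0,0]]}}

```text
time: 8.07
tool_pos: [0.6444, -0.0599, 0.2556]
tool_rot: [179.9, -0.0, -179.6]
force: [0.2, 5.1, -1.3]
opening: 0.0871
gripper_force: 2.3
```

Emit:
{"method": "apply_moves", "body": {"steps": [[1,0,0.06,0,0],[1,0,0.12,0,0],[1,0,0.17,0,0],[1,0,0.2,0,0],[1,0,0.215,0,0],[1,0,0.23,0,0],[1,0,0.245,0,0],[1,0,0.26,0,0]]}}

```text
time: 9.07
tool_pos: [0.6441, -0.0231, 0.2557]
tool_rot: [-180.0, 0.0, -179.7]
force: [0.1, 0.4, -0.6]
opening: 0.087
gripper_force: 0.0
```

Emit:
{"method": "apply_moves", "body": {"steps": [[1,0,0.02,0,0],[1,0,0.04,0,0],[1,0,0.06,0,0],[1,0,0.08,0,0],[1,0,0.1,0,0],[1,0,0.12,0,0],[1,0,0.14,0,0],[1,0,0.16,0,0]]}}

```text
time: 10.07
tool_pos: [0.644, 0.0011, 0.2558]
tool_rot: [180.0, 0.0, -179.7]
force: [0.1, 0.5, -0.4]
opening: 0.087
gripper_force: 0.0
```

Emit:
{"method": "apply_moves", "body": {"steps": [[1,0,0.02,0,0],[1,0,0.04,0,0],[1,0,0.06,0,0],[1,0,0.08,0,0],[1,0,0.1,0,0],[1,0,0.12,0,0],[1,0,0.14,0,0],[1,0,0.16,0,0]]}}

```text
time: 11.08
tool_pos: [0.6443, 0.0217, 0.2593]
tool_rot: [-179.8, 0.2, -179.9]
force: [-4.5, -5.3, 14.4]
opening: 0.0872
gripper_force: 7.5
```

Emit:
{"method": "apply_moves", "body": {"steps": [[1,0,0.016,0,0],[1,0,0.032,0,0],[1,0,0.048,0,0],[1,0,0.06,0,0],[1,0,0.07,0,0]]}}

```text
time: 11.7
tool_pos: [0.6443, 0.0322, 0.2613]
tool_rot: [-179.8, 0.3, -179.9]
force: [-6.2, -4.0, 20.0]
opening: 0.087
gripper_force: 10.2
```

Upward force is building, so I'm stopping to look.

```bash
python3 - <<'E'
from h import *
s=manip.sense(); print(s['time'],s['tool_pos'],s['force'],s['ft_torque'],s['gripper_force'])
im,d,W=cloud('scene'); i=im.astype(int)
q=W[(W[...,0]>.6)&(W[...,0]<.7)&(abs(W[...,1])<.12)&(W[...,2]>.2)&(W[...,2]<.3)&(i[...,0]>1.8*i[...,1])&(i[...,0]>60)]
for lo in np.arange(.2,.29,.01):
    s=q[(q[:,2]>lo)&(q[:,2]<lo+.01)]
    if len(s): print(lo.round(2),len(s),s[:,1].min().round(4),s[:,1].max().round(4),s[:,0].max().round(3))
cv2.imwrite('pics/s3.png',cv2.resize(im[170:330,220:420,::-1],(750,600),interpolation=2))
E
```

```text
11.7 [0.6443448  0.03218668 0.26128504] [-6.22822695 -4.02794473 20.03881799] [-1.8802822   1.52153415 -0.2967357 ] 10.238253185525537
0.2 73 -0.021 0.0141 0.675
0.21 90 -0.023 0.0138 0.676
0.22 92 -0.0259 0.0135 0.676
0.23 94 -0.0265 0.0119 0.677
0.24 102 -0.0293 0.01 0.677
0.25 101 -0.0299 0.0081 0.677
0.26 99 -0.0314 0.0063 0.677
0.27 125 -0.0356 0.0042 0.677
0.28 209 -0.0336 0.0041 0.675
```

View pics/s3.png

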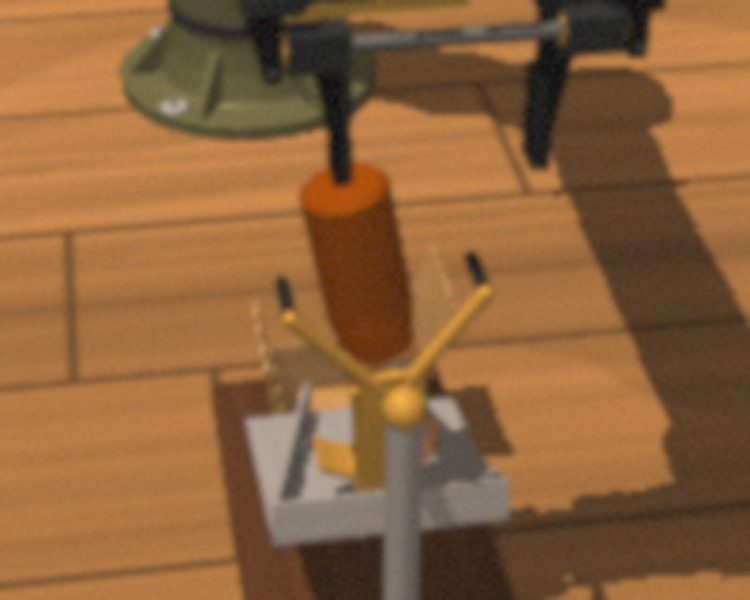

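The right finger sits on top of the base at (340,180), so it slipped over the rim. The bottle is still leaning right about 0.17. I'll lift off and check the real fingertip height.

Emit:
{"method": "apply_moves", "body": {"steps": [[1,0,0,-0.1,0],[1,0,0,-0.25,0],[1,0,0,-0.25,0]]}}

```text
time: 12.12
tool_pos: [0.6448, 0.0363, 0.2948]
tool_rot: [179.9, 0.2, -179.7]
force: [0.4, -0.1, -0.3]
opening: 0.0871
gripper_force: 0.0
```

```bash
python3 - <<'E'
from h import *
s=manip.sense(); print(s['time'],s['tool_pos'],s['tool_rot'],s['force'])
im,d,W=cloud('scene'); i=im.astype(int)
m=(im.sum(-1)<160)&(W[...,0]>.6)&(W[...,0]<.69)&(abs(W[...,1]-.03)<.1)&(W[...,2]>.25)
q=W[m]
for lo in np.arange(.25,.4,.01):
    t=q[(q[:,2]>lo)&(q[:,2]<lo+.01)]
    if len(t):
        for nm,u in(('R',t[t[:,1]<.032]),('L',t[t[:,1]>.032])):
            if len(u): print(lo.round(2),nm,len(u),'y',u[:,1].min().round(4),u[:,1].max().round(4),'x',np.median(u[:,0]).round(3))
E
```

```text
12.125 [0.64475097 0.0362638  0.29475468] [ 1.79925070e+02  1.77914079e-01 -1.79652862e+02] [ 0.39004632 -0.0916177  -0.28150806]
0.25 R 16 y -0.0046 0.008 x 0.669
0.26 R 7 y -0.0002 0.0057 x 0.669
0.27 R 9 y -0.0062 0.0039 x 0.67
0.28 R 2 y -0.0025 0.0014 x 0.671
0.31 R 2 y -0.0154 -0.0154 x 0.647
0.31 L 7 y 0.0803 0.0858 x 0.653
0.32 R 21 y -0.0156 -0.0084 x 0.655
0.32 L 39 y 0.0794 0.0879 x 0.654
0.33 R 33 y -0.016 -0.007 x 0.655
0.33 L 35 y 0.0798 0.0893 x 0.654
0.34 R 34 y -0.0183 -0.007 x 0.656
0.34 L 34 y 0.0803 0.0881 x 0.653
0.35 R 41 y -0.0199 -0.0069 x 0.656
0.35 L 37 y 0.0799 0.0907 x 0.655
0.36 R 47 y -0.0224 -0.0071 x 0.656
0.36 L 57 y 0.0799 0.0923 x 0.653
0.37 R 31 y -0.0239 -0.012 x 0.657
0.37 L 48 y 0.0845 0.0954 x 0.655
0.38 R 11 y -0.0502 -0.0423 x 0.681
0.38 L 17 y 0.0846 0.0902 x 0.657
0.39 R 116 y -0.0502 -0.0149 x 0.683
0.39 L 108 y 0.0759 0.12 x 0.682
0.4 R 124 y -0.05 -0.0131 x 0.683
0.4 L 150 y 0.0845 0.1209 x 0.682
```

The open fingertips are really about 21 mm above the reported TCP. I'll re-centre over the bottle and go down 20 mm deeper, to a reported 0.235.

Emit:
{"method": "apply_moves", "body": {"steps": [[1,0,-0.16,0,0],[1,0,-0.32,0,0],[1,0,-0.32,0.1,0],[1,0,-0.32,0.25,0],[1,0,-0.32,0.35,0],[1,0,-0.32,0.4,0],[1,0,-0.32,0.4,0]]}}

```text
time: 13.05
tool_pos: [0.6438, -0.012, 0.2326]
tool_rot: [180.0, -0.1, -179.7]
force: [0.4, -0.1, 0.1]
opening: 0.0868
gripper_force: 0.0
```

Emit:
{"method": "apply_moves", "body": {"steps": [[1,0,0.03,0,0],[1,0,0.06,0,0],[1,0,0.09,0,0],[1,0,0.11,0,0],[1,0,0.125,0,0],[1,0,0.14,0,0],[1,0,0.155,0,0],[1,0,0.17,0,0]]}}

```text
time: 14.05
tool_pos: [0.644, 0.0124, 0.2335]
tool_rot: [-180.0, 0.0, -179.7]
force: [0.1, -1.7, 0.5]
opening: 0.087
gripper_force: 0.6
```

Emit:
{"method": "apply_moves", "body": {"steps": [[1,0,0.016,0,0],[1,0,0.032,0,0],[1,0,0.048,0,0],[1,0,0.064,0,0],[1,0,0.08,0,0],[1,0,0.096,0,0],[1,0,0.112,0,0]]}}

```text
time: 14.92
tool_pos: [0.6439, 0.0297, 0.2334]
tool_rot: [-180.0, 0.0, -179.7]
force: [-1.0, -1.8, 1.4]
opening: 0.0871
gripper_force: 0.8
```

Emit:
{"method": "apply_moves", "body": {"steps": [[1,0,0.016,0,0],[1,0,0.032,0,0],[1,0,0.048,0,0],[1,0,0.062,0,0],[1,0,0.074,0,0],[1,0,0.084,0,0]]}}

```text
time: 15.68
tool_pos: [0.6438, 0.0425, 0.2333]
tool_rot: [180.0, 0.0, -179.7]
force: [0.6, -1.2, 1.2]
opening: 0.087
gripper_force: 0.7
```

Emit:
{"method": "apply_moves", "body": {"steps": [[1,0,0.01,0,0],[1,0,0.02,0,0],[1,0,0.03,0,0]]}}

```text
time: 16.05
tool_pos: [0.6438, 0.047, 0.2333]
tool_rot: [180.0, 0.0, -179.7]
force: [-0.4, -0.0, 1.2]
opening: 0.0869
gripper_force: 0.7
```

Emit:
{"method": "apply_moves", "body": {"steps": [[1,0,0.01,0,0],[1,0,0.018,0,0]]}}

```text
time: 16.3
tool_pos: [0.6437, 0.0497, 0.2332]
tool_rot: [180.0, -0.0, -179.7]
force: [-0.5, -0.6, 1.5]
opening: 0.087
gripper_force: 0.6
```

Emit:
{"method": "apply_moves", "body": {"steps": [[1,0,0.008,0,0],[1,0,0.014,0,0]]}}

```text
time: 16.55
tool_pos: [0.6437, 0.0508, 0.2332]
tool_rot: [-179.9, 0.0, -179.7]
force: [-0.2, -2.9, 0.7]
opening: 0.0871
gripper_force: 1.6
```

Left stop felt at y≈0.0507. I'll press slightly and hold.

Emit:
{"method": "apply_moves", "body": {"steps": [[1,0,0.008,0,0],[1,0,0.008,0,0],[1,0,0.008,0,0],[1,0,0.008,0,0],[1,0,0.008,0,0],[1,0,0.008,0,0],[1,0,0.008,0,0],[1,0,0.008,0,0]]}}

```text
time: 17.55
tool_pos: [0.6438, 0.051, 0.2332]
tool_rot: [-179.9, 0.0, -179.8]
force: [0.7, -4.6, 0.7]
opening: 0.0866
gripper_force: 2.6
```

Emit:
{"method": "apply_moves", "body": {"steps": [[1,0,-0.06,0,0],[1,0,-0.12,0,0],[1,0,-0.17,0,0],[1,0,-0.2,0,0],[1,0,-0.22,0,0],[1,0,-0.236,0,0],[1,0,-0.252,0,0],[1,0,-0.268,0,0]]}}

```text
time: 18.55
tool_pos: [0.644, 0.0132, 0.2333]
tool_rot: [179.9, 0.0, -179.7]
force: [-0.8, 2.6, 1.7]
opening: 0.0871
gripper_force: 1.0
```

Emit:
{"method": "apply_moves", "body": {"steps": [[1,0,-0.018,0,0],[1,0,-0.036,0,0],[1,0,-0.054,0,0],[1,0,-0.072,0,0],[1,0,-0.09,0,0],[1,0,-0.108,0,0],[1,0,-0.126,0,0],[1,0,-0.144,0,0]]}}

```text
time: 19.55
tool_pos: [0.644, -0.0093, 0.2332]
tool_rot: [-180.0, -0.0, -179.7]
force: [-0.6, 1.3, 0.4]
opening: 0.0873
gripper_force: 0.6
```

Emit:
{"method": "apply_moves", "body": {"steps": [[1,0,-0.018,0,0],[1,0,-0.036,0,0],[1,0,-0.054,0,0],[1,0,-0.072,0,0],[1,0,-0.09,0,0],[1,0,-0.108,0,0],[1,0,-0.126,0,0],[1,0,-0.144,0,0]]}}

```text
time: 20.55
tool_pos: [0.6442, -0.0309, 0.2333]
tool_rot: [-180.0, 0.0, -179.7]
force: [0.0, 2.7, 1.1]
opening: 0.0871
gripper_force: 0.8
```

Emit:
{"method": "apply_moves", "body": {"steps": [[1,0,-0.018,0,0],[1,0,-0.034,0,0],[1,0,-0.048,0,0],[1,0,-0.06,0,0],[1,0,-0.072,0,0]]}}

```text
time: 21.18
tool_pos: [0.6442, -0.0416, 0.2333]
tool_rot: [-180.0, 0.0, -179.7]
force: [0.6, 0.7, 1.5]
opening: 0.0868
gripper_force: 0.7
```

Emit:
{"method": "apply_moves", "body": {"steps": [[1,0,-0.012,0,0],[1,0,-0.024,0,0],[1,0,-0.034,0,0]]}}

```text
time: 21.55
tool_pos: [0.6442, -0.0467, 0.2331]
tool_rot: [-180.0, -0.0, -179.7]
force: [0.6, 0.9, 1.0]
opening: 0.0869
gripper_force: 0.5
```

Emit:
{"method": "apply_moves", "body": {"steps": [[1,0,-0.01,0,0],[1,0,-0.018,0,0]]}}

```text
time: 21.8
tool_pos: [0.6441, -0.0493, 0.2331]
tool_rot: [-180.0, -0.0, -179.7]
force: [0.8, 1.7, -0.0]
opening: 0.087
gripper_force: 0.4
```

Emit:
{"method": "apply_moves", "body": {"steps": [[1,0,-0.008,0,0],[1,0,-0.014,0,0]]}}

```text
time: 22.05
tool_pos: [0.6442, -0.0501, 0.233]
tool_rot: [179.9, -0.0, -179.6]
force: [1.2, 3.0, -1.5]
opening: 0.0873
gripper_force: 1.6
```

Emit:
{"method": "apply_moves", "body": {"steps": [[1,0,-0.008,0,0],[1,0,-0.012,0,0]]}}

```text
time: 22.3
tool_pos: [0.6443, -0.0504, 0.2329]
tool_rot: [179.8, -0.0, -179.6]
force: [0.7, 6.3, -1.1]
opening: 0.087
gripper_force: 2.7
```

At the right stop. I'll hold while the ball rolls, then look.

Emit:
{"method": "apply_moves", "body": {"steps": [[1,0,0,0,0],[1,0,0,0,0],[1,0,0,0,0],[1,0,0,0,0],[1,0,0,0,0],[1,0,0,0,0],[1,0,0,0,0],[1,0,0,0,0]]}}

```text
time: 23.3
tool_pos: [0.6443, -0.0503, 0.2329]
tool_rot: [179.8, -0.0, -179.6]
force: [0.5, 5.8, -0.9]
opening: 0.0871
gripper_force: 2.5
```

Emit:
{"method": "apply_moves", "body": {"steps": [[1,0,0,0,0],[1,0,0,0,0],[1,0,0,0,0],[1,0,0,0,0],[1,0,0,0,0],[1,0,0,0,0]]}}

```text
time: 24.05
tool_pos: [0.6443, -0.0503, 0.2329]
tool_rot: [179.8, -0.0, -179.6]
force: [0.5, 6.8, -1.6]
opening: 0.0869
gripper_force: 2.5
```

```bash
python3 - <<'E'
from h import *
s=manip.sense(); print(s['time'],s['tool_pos'],s['force'])
im,d,W=cloud('top'); im2,_,_=cloud('scene'); im3,_,_=cloud('wrist')
np.savez('t3.npz',im=im,W=W)
a=cv2.resize(im[170:300,270:360],(360,520),interpolation=2);b=cv2.resize(im2[200:370,250:380],(400,520),interpolation=2)
cv2.imwrite('pics/c3.png',cv2.hconcat([a,b])[...,::-1]); cv2.imwrite('pics/w3.png',im3[...,::-1])
E
```

```text
24.05 [ 0.64430666 -0.05028952  0.23286367] [ 0.46202971  6.7616455  -1.56761858]
```

View pics/c3.png

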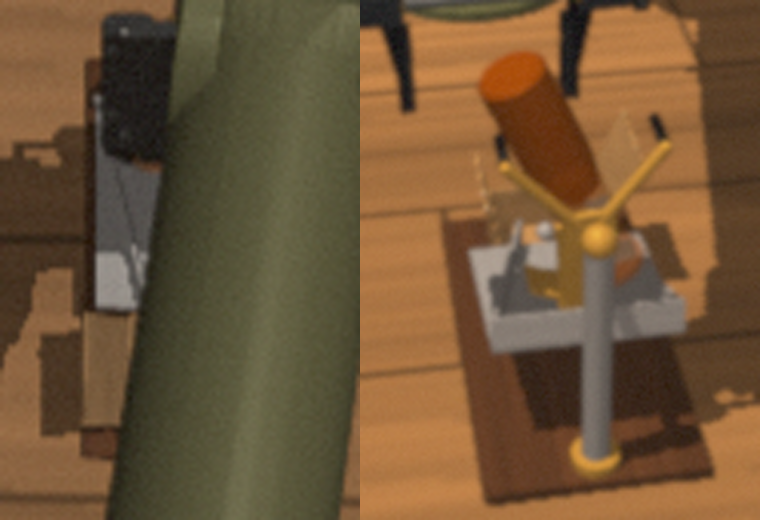

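The ball is out, visible at (545,230) in the right crop, down by the carton. I'll check its 3D position.

```bash
python3 - <<'E'
from h import *
im,d,W=cloud('scene')
p=im[268:283,300:322].astype(int); g=p.sum(-1); 
sat=p.max(-1)-p.min(-1)
ys,xs=np.where((sat<35)&(g>330))
for y,x in list(zip(ys,xs))[:25]: print(y+268,x+300,p[y,x],W[y+268,x+300].round(3))
E
```

```text
273 310 [176 158 142] [0.484 0.006 0.03 ]
274 309 [192 175 161] [0.483 0.004 0.026]
274 310 [186 171 156] [0.487 0.006 0.03 ]
274 311 [163 149 134] [0.485 0.009 0.028]
275 309 [179 163 151] [0.487 0.004 0.027]
275 310 [173 158 147] [0.49  0.005 0.029]
275 311 [153 138 127] [0.488 0.008 0.027]
276 301 [138 121 105] [ 0.565 -0.025  0.088]
276 309 [156 143 131] [0.489 0.003 0.025]
276 310 [147 134 127] [0.491 0.005 0.027]
276 311 [135 122 112] [0.49  0.008 0.025]
277 300 [144 127 112] [ 0.567 -0.028  0.087]
277 301 [128 111  97] [ 0.569 -0.026  0.088]
277 309 [138 119 107] [0.489 0.003 0.022]
277 310 [127 115 104] [0.493 0.005 0.025]
278 300 [140 127 115] [ 0.574 -0.028  0.09 ]
278 310 [136 118 103] [0.487 0.006 0.018]
278 311 [131 114 100] [0.49  0.008 0.019]
278 312 [129 110  97] [0.486 0.011 0.016]
279 300 [132 119 110] [ 0.577 -0.029  0.089]
279 311 [162 143 130] [ 0.547 -0.001  0.062]
279 312 [154 138 124] [0.549 0.001 0.063]
280 300 [121 110 102] [ 0.583 -0.03   0.091]
280 307 [173 156 139] [ 0.55  -0.01   0.063]
280 308 [175 157 142] [ 0.55  -0.008  0.062]
```

The ball is in the carton at about (0.486, 0.005). I'll back off the glass, lift, close the fingers and go to the right of the carton.

Emit:
{"method": "apply_moves", "body": {"steps": [[1,0,0.08,0,0],[1,0,0.08,-0.35,0],[1,0,0.08,-0.67,0],[-1,0.35,-0.05,-0.67,0],[-1,0.7,-0.2,-0.67,0],[-1,0.94,-0.33,-0.67,0],[-1,0.94,-0.33,-0.5,0],[-1,0.94,-0.33,-0.35,0]]}}

```text
time: 25.25
tool_pos: [0.5031, -0.1047, 0.2859]
tool_rot: [-180.0, 0.1, -179.8]
force: [-0.0, 0.7, -0.9]
opening: 0.0449
gripper_force: 0.0
```

Emit:
{"method": "apply_moves", "body": {"steps": [[-1,0,0,0.3,0],[-1,0,0,0.6,0],[-1,0,0,0.75,0],[-1,0,0,0.75,0]]}}

```text
time: 25.75
tool_pos: [0.502, -0.104, 0.1719]
tool_rot: [-179.9, -0.2, -179.7]
force: [-0.9, -0.2, 1.5]
opening: 0.0057
gripper_force: 0.0
```

```bash
python3 - <<'E'
from h import *
s=manip.sense(); print(s['time'],s['tool_pos'],s['tool_rot'],s['force'],s['opening'])
im,d,W=cloud('scene')
tp=s['tool_pos']
m=(im.sum(-1)<160)&(abs(W[...,0]-tp[0])<.04)&(abs(W[...,1]-tp[1])<.05)&(W[...,2]>.03)&(W[...,2]<.3)
q=W[m]
for lo in np.arange(.05,.3,.01):
    t=q[(q[:,2]>lo)&(q[:,2]<lo+.01)]
    if len(t): print(lo.round(2),len(t),'y',t[:,1].min().round(4),t[:,1].max().round(4),'x',t[:,0].max().round(3))
a=cv2.resize(im[180:330,230:400],(680,600),interpolation=2); cv2.imwrite('pics/c4.png',a[...,::-1])
c=W[(W[...,0]>.46)&(W[...,0]<.54)&(W[...,2]>.055)&(W[...,2]<.13)&(im.sum(-1)>200)&(abs(W[...,1])<.08)]
for lo in np.arange(.055,.13,.01):
    t=c[(c[:,2]>lo)&(c[:,2]<lo+.01)]
    for u in(t[t[:,1]<0],t[t[:,1]>0]):
        if len(u): print('flap',lo.round(3),len(u),np.median(u[:,1]).round(4),u[:,0].min().round(3),u[:,0].max().round(3))
E
```

```text
25.75 [ 0.50203674 -0.10395806  0.17185548] [-179.94076819   -0.20031597 -179.74604955] [-0.89022902 -0.18843544  1.48641771] 0.005706252327465388
0.19 2 y -0.1116 -0.0948 x 0.514
0.2 20 y -0.1135 -0.0942 x 0.516
0.21 20 y -0.1144 -0.0959 x 0.516
0.22 27 y -0.116 -0.0933 x 0.516
0.23 36 y -0.1175 -0.0883 x 0.519
0.24 59 y -0.1205 -0.0859 x 0.517
0.25 16 y -0.1203 -0.0877 x 0.516
0.26 9 y -0.122 -0.0726 x 0.542
0.27 85 y -0.1371 -0.0685 x 0.542
0.28 145 y -0.1365 -0.0679 x 0.542
0.29 27 y -0.1462 -0.0541 x 0.529
flap 0.055 8 -0.037 0.473 0.539
flap 0.065 4 -0.0386 0.486 0.538
flap 0.065 3 0.0503 0.467 0.478
flap 0.075 5 -0.0398 0.481 0.54
flap 0.075 25 0.0528 0.467 0.522
flap 0.085 25 -0.0431 0.469 0.54
flap 0.085 36 0.0571 0.467 0.526
flap 0.095 47 0.0608 0.465 0.531
flap 0.105 56 0.0655 0.466 0.535
flap 0.115 27 0.0683 0.466 0.537
```

View pics/c4.png

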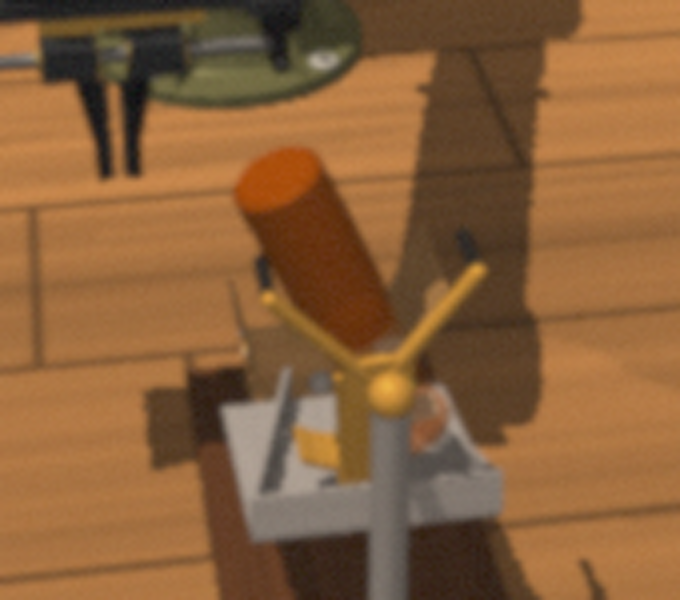

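Fingertips are again about 21 mm above the reported TCP. The short flap is near upright at y≈-0.04. I'll descend to an actual tip height of about 0.077 outside it, then sweep inward.

Emit:
{"method": "apply_moves", "body": {"steps": [[-1,0,0,0.3,0],[-1,0,0,0.6,0],[-1,0,0,0.76,0],[-1,0,0.08,0.77,0],[-1,0,0.18,0.77,0],[-1,0,0.26,0.77,0],[-1,0,0.33,0.77,0],[-1,0,0.38,0.77,0]]}}

```text
time: 26.8
tool_pos: [0.5039, -0.0457, 0.0585]
tool_rot: [-180.0, 0.1, -179.7]
force: [0.3, -0.9, 0.5]
opening: 0.0007
gripper_force: 0.6
```

Emit:
{"method": "apply_moves", "body": {"steps": [[-1,0,0.05,0,0],[-1,0,0.1,0,0],[-1,0,0.14,0,0],[-1,0,0.18,0,0],[-1,0,0.22,0,0],[-1,0,0.22,0,0]]}}

```text
time: 27.55
tool_pos: [0.503, -0.0124, 0.0577]
tool_rot: [180.0, -0.0, -179.6]
force: [-0.7, 0.3, 0.1]
opening: 0.0
gripper_force: 0.0
```

Emit:
{"method": "apply_moves", "body": {"steps": [[-1,0,0,0.03,0],[-1,0,0,0.06,0],[-1,0,0,0.09,0],[-1,0,0,0.12,0],[-1,0,0,0.13,0]]}}

```text
time: 28.18
tool_pos: [0.5029, -0.0139, 0.0378]
tool_rot: [-180.0, -0.0, -179.7]
force: [1.1, 1.3, 0.4]
opening: 0.0007
gripper_force: 0.5
```

Emit:
{"method": "apply_moves", "body": {"steps": [[-1,0,0,0.015,0],[-1,0,0,0.03,0]]}}

```text
time: 28.42
tool_pos: [0.503, -0.0134, 0.0336]
tool_rot: [180.0, -0.0, -179.7]
force: [-0.5, 0.3, 1.7]
opening: 0.0003
gripper_force: 0.6
```

Emit:
{"method": "apply_moves", "body": {"steps": [[-1,0,0,0.01,0],[-1,0,0,0.02,0]]}}

```text
time: 28.68
tool_pos: [0.5031, -0.0133, 0.0325]
tool_rot: [180.0, -0.0, -179.7]
force: [-8.2, -0.5, 22.5]
opening: 0.001
gripper_force: 11.1
```

Emit:
{"method": "apply_moves", "body": {"steps": [[-1,0,0,0.01,0],[-1,0,0,0.01,0]]}}

```text
time: 28.92
tool_pos: [0.5032, -0.0133, 0.0324]
tool_rot: [179.9, -0.0, -179.7]
force: [-10.8, -0.7, 26.5]
opening: 0.0003
gripper_force: 12.9
```

The short flap is flat on its rigid limit. Now I'll go over to the outside of the long flap.

Emit:
{"method": "apply_moves", "body": {"steps": [[-1,0,0,-0.2,0],[-1,0,0,-0.5,0],[-1,0,0,-0.8,0],[-1,0,0.1,-0.85,0],[-1,0,0.45,-0.85,0],[-1,0,0.75,-0.85,0],[-1,0,0.88,-0.85,0],[-1,0,0.88,-0.85,0]]}}

```text
time: 29.92
tool_pos: [0.5018, 0.1194, 0.1558]
tool_rot: [-179.9, -0.1, -179.6]
force: [0.3, -0.8, 0.2]
opening: 0.0003
gripper_force: 0.0
```

Emit:
{"method": "apply_moves", "body": {"steps": [[-1,0,0,0.25,0],[-1,0,0,0.5,0],[-1,0,0,0.57,0],[-1,0,-0.08,0.57,0],[-1,0,-0.16,0.57,0],[-1,0,-0.24,0.57,0]]}}

```text
time: 30.68
tool_pos: [0.5037, 0.0813, 0.0727]
tool_rot: [180.0, 0.1, -179.8]
force: [0.1, 0.5, 0.5]
opening: 0.0006
gripper_force: 0.0
```

```bash
python3 - <<'E'
from h import *
s=manip.sense(); print(s['time'],s['tool_pos'],s['force'])
im,d,W=cloud('scene')
c=W[(W[...,0]>.46)&(W[...,0]<.545)&(W[...,2]>.045)&(W[...,2]<.13)&(im.sum(-1)>150)&(abs(W[...,1])<.08)]
for lo in np.arange(-.05,.08,.01):
    u=c[(c[:,1]>lo)&(c[:,1]<lo+.01)]
    if len(u): print('flap y',lo.round(3),len(u),u[:,2].min().round(4),np.median(u[:,2]).round(4),u[:,2].max().round(3))
E
```

```text
30.675 [0.50365981 0.08131854 0.07265096] [0.10196508 0.52341491 0.52934066]
flap y -0.04 60 0.0469 0.0542 0.058
flap y -0.03 74 0.0511 0.0549 0.082
flap y -0.02 69 0.0528 0.055 0.058
flap y -0.01 69 0.0517 0.0551 0.059
flap y 0.0 29 0.0524 0.0552 0.058
flap y 0.04 5 0.0713 0.074 0.076
flap y 0.05 104 0.0734 0.0864 0.099
flap y 0.06 123 0.0596 0.1091 0.119
flap y 0.07 11 0.1061 0.1177 0.126
```

The short flap is flat (top at 0.055) and the long flap is still open. I'll sweep the long flap over.

Emit:
{"method": "apply_moves", "body": {"steps": [[-1,0,-0.07,0,0],[-1,0,-0.14,0,0],[-1,0,-0.21,0,0],[-1,0,-0.28,0,0],[-1,0,-0.35,0,0],[-1,0,-0.42,0,0],[-1,0,-0.48,0,0],[-1,0,-0.52,0.02,0]]}}

```text
time: 31.72
tool_pos: [0.5032, 0.0039, 0.0684]
tool_rot: [180.0, 0.0, -179.7]
force: [-0.3, -0.5, 0.6]
opening: 0.0005
gripper_force: 0.2
```

Emit:
{"method": "apply_moves", "body": {"steps": [[-1,0,0,0.04,0],[-1,0,0,0.08,0],[-1,0,0,0.12,0],[-1,0,0,0.16,0],[-1,0,0,0.19,0],[-1,0,0,0.2,0]]}}

```text
time: 32.48
tool_pos: [0.5028, 0.0046, 0.0379]
tool_rot: [-180.0, -0.0, -179.7]
force: [0.5, -0.7, 1.1]
opening: 0.0007
gripper_force: 0.3
```

Emit:
{"method": "apply_moves", "body": {"steps": [[-1,0,0,0.01,0],[-1,0,0,0.015,0]]}}

```text
time: 32.72
tool_pos: [0.5029, 0.0047, 0.0363]
tool_rot: [180.0, -0.0, -179.7]
force: [-2.1, -0.8, 5.1]
opening: 0.0005
gripper_force: 2.7
```

Emit:
{"method": "apply_moves", "body": {"steps": [[-1,0,0,0.006,0],[-1,0,0,0.006,0],[-1,0,0,0.006,0]]}}

```text
time: 33.1
tool_pos: [0.503, 0.0046, 0.0361]
tool_rot: [180.0, -0.0, -179.7]
force: [-3.7, -0.9, 8.6]
opening: 0.0006
gripper_force: 4.1
```

The long flap is down on its limit. I'll lift clear and check.

Emit:
{"method": "apply_moves", "body": {"steps": [[-1,0,0,-0.2,0],[-1,0,0,-0.5,0],[-1,0,0,-0.8,0],[-1,0,0,-0.8,0]]}}

```text
time: 33.6
tool_pos: [0.5059, 0.005, 0.1591]
tool_rot: [179.9, 0.5, -179.7]
force: [-0.6, -0.2, -2.0]
opening: 0.0004
gripper_force: 0.0
```

```bash
python3 - <<'E'
from h import *
s=manip.sense(); print(s['time'],s['tool_pos'],s['force'])
im,d,W=cloud('scene')
c=W[(W[...,0]>.46)&(W[...,0]<.545)&(W[...,2]>.04)&(W[...,2]<.13)&(im.sum(-1)>150)&(abs(W[...,1])<.08)]
for lo in np.arange(-.05,.08,.01):
    u=c[(c[:,1]>lo)&(c[:,1]<lo+.01)]
    if len(u): print('flap y',lo.round(3),len(u),np.median(u[:,2]).round(4),u[:,2].max().round(3))
E
```

```text
33.6 [0.50593739 0.00504073 0.15906072] [-0.55101276 -0.19695499 -1.99897921]
flap y -0.04 68 0.0535 0.058
flap y -0.03 79 0.0569 0.081
flap y -0.02 74 0.0585 0.061
flap y -0.01 67 0.0588 0.063
flap y 0.0 41 0.0586 0.06
```

Both flaps lie flat (long flap top at 0.0585) and the gripper is clear, so I'm handing in.

```bash
python3 -c "
from station import workorder
print(workorder.close_job())"
```

```text
the job is handed in; nothing more can be done
None
```

I handed the job in at about 34 s; no verdict came back. The ball is in the carton and both flaps are folded flat, short one first. I did not re-check the bystanders. At one point a finger slipped onto the bottle's base, with a reading of about 20 N up (about 21 N in all), just under the 22 N limit; I only read the force between moves, so a brief higher peak is possible.

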